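# Read a spring cover's closing force: hang the force gauge on it and hold it at the index

### The job

The valve box on the test jig has a spring-shut cover, and its closing force is to be read off at the angle at which the jig's index arm is clamped. Lift the hand force gauge up and off its hook on the tool rack, catch the cover's pull bar in the gauge's own hook and, with the gauge upright and nothing but the gauge's hook on the cover, draw the cover up until it stands parallel to the index arm. Finish while still holding it there by the gauge, steady, so that the reading can be taken; leave the index arm as it is set and everything else on the bench where it is.

Things in the scene. Friction and masses are not known exactly. Their poses are not given: they have to be found in the camera images.
- gauge: Hand force gauge hanging upright on one of the two rack hooks (either one): grey box body 28 mm (its x) x 46 mm (y) x 90 mm (z), wire loop on top, steel hook below; 0.2 to 0.35 kg. Origin: the underside of the loop's top, by which it hangs. z up, display on the -x face. Loop in the y-z plane, 29 mm wide, 5 mm wire, opening 19 mm (y) x 25 mm (z), top at z = +5 mm. Body from z = -28 to -118 mm.
- gauge_top (a point): Centre of the top face of the gauge's body, 28 mm below the gauge's origin. Same axes as the gauge. Fingers closing along the gauge's y on the top 20 mm of the body hold it; rack hook and loop then stay within 36 mm above this face.
- gauge_hook (a point): Where an 8 mm bar's centre lies when seated in the gauge's hook: on the gauge's axis, 171 mm below its origin. The hook is 6 mm wire bent in the gauge's x-z plane: from the body bottom down the axis to 10 mm below the body, across to x = -14 mm by 20 mm below, down, round under the axis (lowest outside point 63 mm below the body) and up to its tip at x = +14 mm. Gap inside the bend 22 mm.
- gauge_tip (a point): Top of the hook's upturned tip (wire 6 mm), 14 mm to the gauge's +x side of its axis, 157 mm below its origin. The mouth, between this tip and the neck above it, is open towards the gauge's +x and 20 mm high clear or more; a bar must pass over the tip to get in.
- rack: Fixed tool rack; origin under the middle of its base plate (120 x 290 mm). Two posts at y = +-127 mm carry a 16 mm square rail along y at 240 mm height, x = +20 mm. Two hooks of 6 mm wire stick out from the rail to the rack's -x, at y = +-65 mm; each dips to a low point at x = -25 mm, then rises 8 mm to its tip at x = -42 mm. One carries the gauge, the other a spanner, their x along the rack's x.
- hook_left (a point): Top of the wire at the low point of the hook on the rack's +y side, 237 mm above the bench.
- hook_right (a point): The same for the hook on the rack's -y side, 130 mm from the other.
- jig: Test jig fixed to the bench: steel base plate 240 x 250 x 12 mm, on it a grey valve box 170 x 140 mm held by two strap clamps with star grips on its +y side, and a steel protractor plate upright along its -y side (y = -97 mm, up to 240 mm high near the hinge). Origin: on the bench under the box's centre. x points to the hinge side; the front, with the pull bar, is at -x, towards the robot.
- cover: Grey sheet cover of the box, 178 x 150 x 4 mm with a 24 mm front lip, 0.25 to 0.5 kg. Origin: on the hinge axis, mid width, 90 mm behind the jig's origin and 84 mm above the bench. x lies in the sheet, away from the front edge; y along the hinge. Lip's front face at x = -183 mm. Coil springs press it shut: about 3 to 5 N upward at the pull bar starts it, 6 to 8 N at 0.6 rad; let go, it claps shut.
- pull_bar (a point): Centre of the pull bar on the cover's lip: steel bar 8 mm thick, 90 mm long along the cover's y, 28 mm clear of the lip on two 8 mm end stubs; at x = -215 mm, z = -10 mm in the cover's axes, so 74 mm above the bench when shut. A hook goes under it from the front (robot's side) and its tip comes up in the clear space between bar and lip. Free below it down to the bench.
- cover_hinge (a joint): Opening angle of the cover, rad: 0 shut, growing as the front edge rises; range 0 to 1.2. A right-hand turn about the jig's y.
- index_arm: Index arm: dark steel strip 12 mm wide, 195 mm long, turning about the cover's hinge axis just outside the protractor plate, fixed by a small star grip; a short flag at its free end is bent over the plate's rim. Origin: on the hinge axis, about 100 mm to the jig's -y side. x runs along the strip away from its free end: parallel to the cover's x when the cover is at the marked angle.
- index_tip (a point): Free end of the index arm, 190 mm from the hinge axis.
- index (a joint): Angle at which the index arm is set, rad, measured as the cover's opening angle is (0 level); between 0.32 and 0.6. The cover is to be held at this angle.
- spanner: Ring spanner, 185 mm long, hanging by its ring on the rack's other hook. Origin: inside top of the ring. Leave it hanging.
- hammer: Soft-faced hammer, 265 mm long, head 106 mm, lying on the bench at the right. Bystander. Origin underneath, near the middle.
- linkage_a: Bolted steel linkage with a rod, 330 x 42 x 36 mm, lying on the bench in front of the gap between rack and jig. Bystander. Origin underneath.
- linkage_b: Another such linkage, farther to the right. Bystander.
- carton: Small open carton of bolts, 85 x 85 x 55 mm, to the right of the jig. Bystander. Origin underneath.
- knob_block: Aluminium block 90 x 70 mm with six upright star-grip screws, 66 mm high, beyond the jig. Bystander. Origin underneath.
- oil_bottle: White bottle, 60 mm across, 170 mm high, to the left of the rack. Bystander. Origin underneath.
- screwdriver: Black screwdriver, 200 mm, lying on the bench in front of the jig to the right. Bystander. Origin underneath.

How it is judged:
On the way, in this order (a step that is already met when the one before it is completed fails the run):
1. the gauge is held in the fingers, clear of the rack (contact force between the fingers and gauge above 1 N and contact force between gauge and rack below 0.05 N and distance of gauge from where it was at the start of the episode above 0.06 m), for 0.2 s.
2. the gauge, held in the fingers, is drawing the cover open (contact force between the fingers and gauge above 1 N and contact force between gauge and cover above 1 N and value of joint cover_hinge above 0.1 rad), for 0.2 s.
At the end, for the whole second after the job is handed in: The cover stands within 0.055 rad (3 degrees) of the index arm and is still, carried by the gauge's hook alone (at least 2 N between gauge and cover, no robot contact with the cover), the gauge held in the fingers, within 0.26 rad (15 degrees) of upright and still; the index arm as it was set (angle between the x axis of cover and the x axis of index_arm, either way round below 0.055 rad and value of joint cover_hinge above 0.2 rad and velocity of joint cover_hinge between -0.05 and 0.05 rad/s and contact force between gauge and cover above 2 N and contact force between the fingers and gauge above 2 N and contact force between each of the fingers, the arm and cover below 0.2 N and angle between gauge's own z axis and vertical below 0.26 rad and linear speed of gauge below 0.03 m/s and distance of index_tip from where it was at the start of the episode below 0.005 m); the arm keeps its last pose, push and grip.
It fails at once if the robot itself touches the cover or its pull bar (contact force between any of the fingers, the arm and cover above 1 N).
It fails at once if the robot or the gauge pushes against the index arm (contact force between any of the fingers, the arm, gauge and index_arm above 2 N).
It fails at once if the spanner is knocked off its hook (distance of spanner from where it was at the start of the episode above 0.04 m).
It fails at once if something else on the bench is pushed out of its place (distance of any of hammer, linkage_a, linkage_b, carton, knob_block, oil_bottle, screwdriver from where it was at the start of the episode above 0.03 m).
It also fails if it takes over 48 s, if anything falls off the work surface, if the arm or the gripper's body presses on something with over 40 N, if the wrist force passes 120 N, or if a joint passes its speed limit or range.

### The arm

A 6-joint arm with a two-finger parallel gripper is mounted at the origin on the work surface. World frame = base frame: x ahead of the robot, y to its left, z up, the work surface at z = 0. Lengths are in m, angles in rad, forces in N, time in s.
With the tool pointing down it reaches from about 0.25 to 0.775 m from the base axis. Payload 4 kg.
Tool frame: the origin (TCP) lies midway between the tips of the shut fingers; the grasp point (between the pads) lies 19 mm behind it (robot.tcp_to_grasp is the z of the grasp point in the tool frame, in m); z points along the fingers, y is the line along which they close (so a half turn about z gives the same grasp; the last joint's range is limited). The gripper opens to 94 mm and grips with 3 to 60 N. Pads are 16 mm wide; open, the fingers measure 119 mm over their backs; the gripper's body (75 mm by 177 mm) begins 78 mm behind the grasp point.
Start: joints at [1.086, 0.087, 1.371, -0, 1.684, -0.103], TCP at [0.205, 0.51, 0.206] pointing down, gripper open.
Joint ranges: [-3.1, 3.1], [-0.76, 2.03], [0.27, 2.55], [-1.08, 4.22], [0.17, 2.65], [-2.57, 2.57]. Speed limits (rad/s): [2.79, 2.79, 3.14, 3.14, 3.14, 3.14].

### API

Orientations are given as [roll, pitch, yaw] about the fixed x, y, z axes, in that order (R = Rz(yaw) Ry(pitch) Rx(roll)).
In Python, from bench import robot gives the robot as it stands. The module is installed in compiled form; this text tells all that it offers.
- The arm moves only by the tool move_arm, never from a script. Its argument "motion" is one flat list of numbers, 7 for each row, row after row: the turn, a rotation vector about the tool's x, y, z in units of 45 degrees (1.0 is 45 degrees), then the shift along the tool's x, y, z in units of 100 mm (1.0 is 100 mm), then the opening, from 0 (shut) to 1 (fully open). A call has 1 to 12 rows; each row shifts and turns the commanded pose from where the row before left it, along the tool's axes as they then stand; what a row does not reach is not made up. A row lasts 1/12 s, in which the tool goes at most 41.7 mm and 7.16 degrees, less where a joint would pass 70% of its speed; a pose out of reach is approached as far as the arm can. A call with a number of a shift or a turn outside -1 to 1 is refused whole. A call with a gripper value outside its range is refused whole. The fingers move at their own pace and stop on an object; the grip force is fixed at half the most. Time passes only in rows, so rows that do not move let the fingers close. It gives the time, the measured TCP pose, the force, the opening and the grip force at its end, in the units of the state.
- robot.get_obs(): the state, without advancing time (a new reading comes with each control period).
- robot.snapshot(name): name is "side" or "top" or "wrist"; returns the picture (384x512x3 uint8, red, green, blue); there is no depth.
- robot.get_calibration(name): a dict with "fx", "fy", "cx", "cy" (pixels), "k1" (the pictures are not rectified: a ray, as slopes to the right and down, at radius r is drawn at 1 + k1 r^2 times it, then the intrinsics apply), "R" (3x3) and "t" (3): a world point X has camera coordinates R X + t. Camera axes: x right, y down, z forward; pixel columns grow to the right and rows downward; lengths in m; the calibration is good to about 2 mm. A picture is of the moment at which its call begins: read the wrist's pose just before it. get_calibration takes no time and is no camera call; for the wrist camera it gives the pose at the moment of the call.
- robot.close_job(): hands the job in; it is judged then, once.
The state is a dict: "time": time; "joint_positions": joint angles; "qvel": joint speeds; "joint_torque": joint torques, N m; "tool_pos": TCP position; "ee_rot": TCP orientation; "wrist_force": force on the tool from outside, world axes, zero at the start; "wrist_torque": the same for the moment, N m; "width": finger opening in m; "finger_force": force on a finger pad.
Only numpy, scipy, OpenCV 4.12 (cv2) and the standard library are available. Lean on these libraries where they do the work, as an engineer would, in place of code of your own. Each camera call takes 0.05 s, during which the arm holds its last target. There are 200 camera calls.

## Working session

There is one attempt and no reset: what is moved stays moved. The work goes in short steps, Python scripts to look and compute and a tool call to move; the robot and the scene stay as the last step left them, time stands still between calls to the robot, and variables do not carry over. Pictures are saved under pics/ and viewed, at most 13 in all, crops included, and the job is handed in when it is done.

Besides the shell and the picture viewer there is one more tool, called after ">>>" by a JSON object that holds its "api" and its "payload". move_arm: Moves the arm, as the interface text tells. Shifts and turns lie within -1 to 1; 1 stands for 100 mm of shift or 45 degrees of turn. Its arguments: {"type":"object","properties":{"motion":{"type":"array","items":{"type":"number"}}},"required":["motion"]}

```bash
mkdir -p pics; python3 - <<'E'
from bench import robot
import cv2,numpy as np
o=robot.get_obs();print(o)
for n in("side","top","wrist"):
    c=robot.get_calibration(n);print(n,c)
    cv2.imwrite(f"pics/{n}0.png",cv2.resize(robot.snapshot(n)[:,:,::-1],None,fx=1.5,fy=1.5,interpolation=cv2.INTER_CUBIC))
E
```

```text
{'time': 0.0, 'joint_positions': array([ 1.08592520e+00,  8.79264160e-02,  1.37223019e+00, -2.05536767e-05,
        1.68357872e+00, -1.03102604e-01]), 'qvel': array([ 0.00051661,  0.00085384,  0.00191558,  0.00022328, -0.00107459,
       -0.00041568]), 'joint_torque': array([-4.86513163e-04, -3.40193224e+01, -3.02423286e+01,  7.16740661e-02,
        3.29971220e-02, -1.80380493e-04]), 'tool_pos': array([0.20466934, 0.50992031, 0.204332  ]), 'ee_rot': array([-3.13945926e+00, -2.00203761e-04,  2.75982162e+00]), 'wrist_force': array([-0.11316074, -0.49364478,  0.18363794]), 'wrist_torque': array([ 0.01042815,  0.05024237, -0.01536182]), 'finger_force': 0.0, 'width': 0.09420645455017672}
side {'fx': 454.29910699410425, 'fy': 454.29910699410425, 'cx': 261.47878327654837, 'cy': 190.79142704532046, 'k1': 0.012797710307349821, 'R': array([[ 0.70196755, -0.71215671, -0.00862439],
       [-0.47765559, -0.46177029, -0.7474044 ],
       [ 0.52828657,  0.52877312, -0.66431339]]), 't': array([-0.39879934,  0.3932358 ,  1.33844457])}
top {'fx': 384.61704631411334, 'fy': 384.61704631411334, 'cx': 250.67401045883622, 'cy': 201.66927898268204, 'k1': 0.01558684507609864, 'R': array([[ 0.00803452, -0.99978309,  0.01921513],
       [-0.98469669, -0.01125576, -0.17391302],
       [ 0.17409157, -0.01752376, -0.98457353]]), 't': array([-1.13906443e-03,  5.73095969e-01,  1.29113069e+00])}
wrist {'fx': 305.97464603242366, 'fy': 305.97464603242366, 'cx': 258.6071359872244, 'cy': 195.23856257061013, 'k1': 0.024905370190117227, 'R': array([[ 0.37304015,  0.9278129 , -0.00206441],
       [ 0.89024741, -0.35730791,  0.28247232],
       [ 0.26134383, -0.10721136, -0.95927323]]), 't': array([-0.54910454, -0.02887148,  0.39217745])}
```

View pics/side0.png

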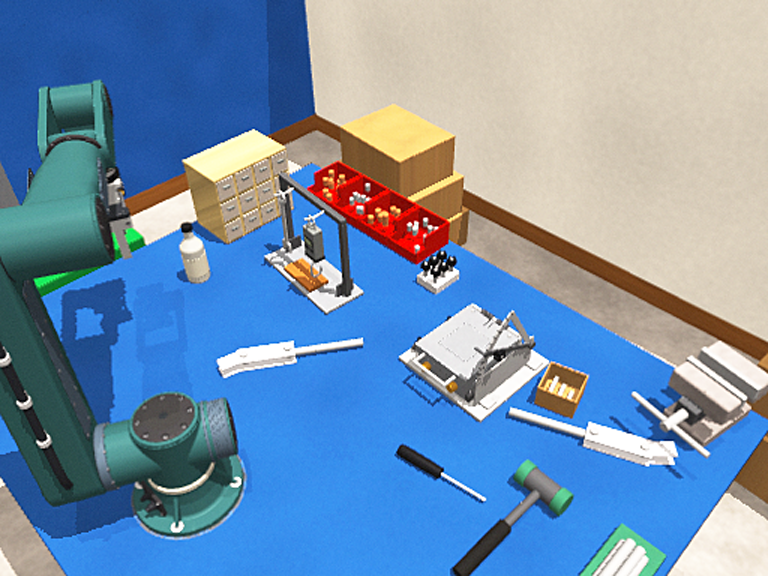

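View pics/top0.png

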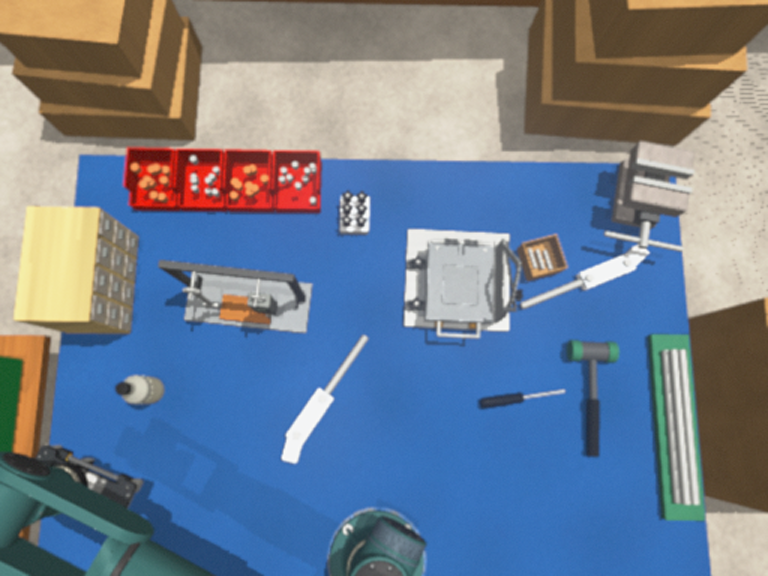

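```bash
cat >h.py <<'E'
from bench import robot
import cv2,numpy as np
from scipy.optimize import least_squares
def K(c): return np.array([[c['fx'],0,c['cx']],[0,c['fy'],c['cy']],[0,0,1]])
def proj(c,X):
    X=np.atleast_2d(X).astype(float)@c['R'].T+c['t']; s=X[:,:2]/X[:,2:]
    s=s*(1+c['k1']*(s**2).sum(1,keepdims=True)); return s*[c['fx'],c['fy']]+[c['cx'],c['cy']]
def onz(c,p,z):
    "point at height z seen at pixel p"
    return least_squares(lambda q:(proj(c,[q[0],q[1],z])[0]-p),[.5,0]).x
def tri(cs,ps):
    return least_squares(lambda X:np.concatenate([proj(c,X)[0]-p for c,p in zip(cs,ps)]),[.5,0,.1])
def crop(im,x0,y0,w,h,f): return cv2.resize(im[y0:y0+h,x0:x0+w],None,fx=f,fy=f,interpolation=cv2.INTER_CUBIC)
E
python3 - <<'E'
from h import *
s=robot.snapshot("side")[:,:,::-1];t=robot.snapshot("top")[:,:,::-1]
cv2.imwrite("pics/rack.png",np.hstack([crop(s,170,110,80,100,5),crop(t,100,165,115,60,5)[:, :400] if 0 else cv2.copyMakeBorder(crop(t,135,165,80,60,5),0,200,0,0,0)]))
cv2.imwrite("pics/jig.png",np.vstack([crop(s,255,195,130,90,4),np.zeros((1,520,3),np.uint8)]))
cv2.imwrite("pics/jig2.png",np.hstack([crop(s,260,198,110,84,7)]))
cv2.imwrite("pics/jig3.png",crop(t,262,145,95,85,7))
E
```

```text
(no output)
```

View pics/rack.png

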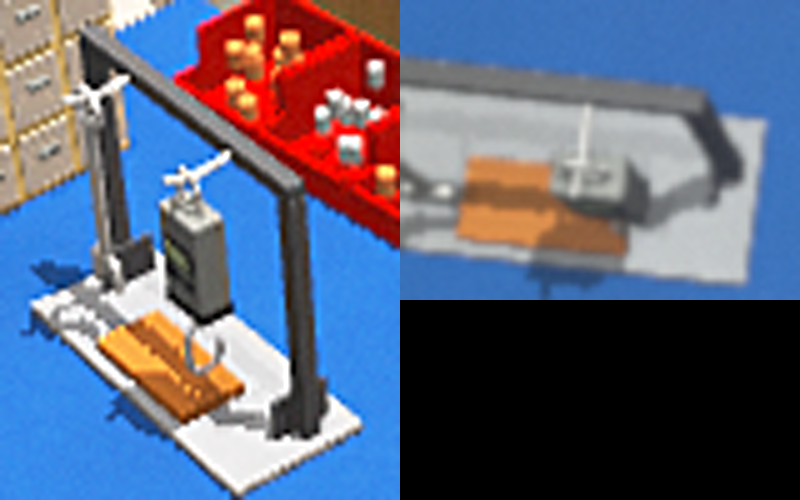

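View pics/jig2.png

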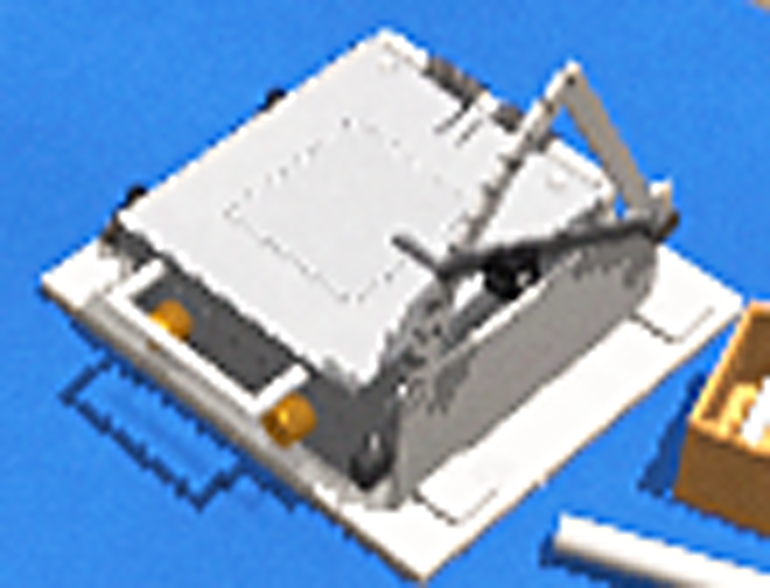

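View pics/jig3.png

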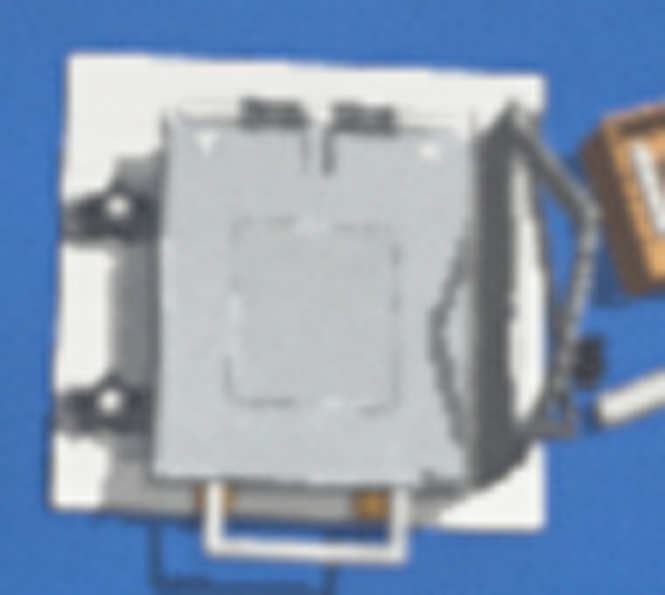

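```bash
cat >fit.py <<'E'
from h import *
S=robot.get_calibration("side");T=robot.get_calibration("top")
def o(p,x0,y0,f): return [(p[0]+.5)/f-.5+x0,(p[1]+.5)/f-.5+y0]
def Rz(a): return np.array([[np.cos(a),-np.sin(a),0],[np.sin(a),np.cos(a),0],[0,0,1]])
def w(q,X): return Rz(q[2])@np.array(X)+[q[0],q[1],0]
def fit(obs,q0):
    f=lambda q:np.concatenate([proj(c,w(q,[X[0],X[1],X[2] if X[2] is not None else q[3]]))[0]-p for c,p,X in obs])
    r=least_squares(f,q0,loss='soft_l1');return r.x,f(r.x).reshape(-1,2)
jt=lambda p:o(p,262,145,7); js=lambda p:o(p,260,198,7)
rs=lambda p:o(p,170,110,5); rt=lambda p:o((p[0]-400,p[1]),135,165,5)
jig=[(T,jt((68,55)),(.12,.125,.012)),(T,jt((545,75)),(.12,-.125,.012)),(T,jt((545,527)),(-.12,-.125,.012)),(T,jt((50,508)),(-.12,.125,.012)),
 (S,js((420,572)),(-.12,-.125,.012)),(S,js((42,282)),(-.12,.125,.012)),(S,js((742,298)),(.12,-.125,.012)),
 (T,jt((207,550)),(-.125,.045,.074)),(T,jt((405,555)),(-.125,-.045,.074)),(S,js((112,295)),(-.125,.045,.074)),(S,js((262,410)),(-.125,-.045,.074))]
qj,e=fit(jig,[.6,-.15,0]);print("jig",qj.round(4));print(e.round(1).tolist())
rack=[(T,rt((765,118)),(.06,-.145,None)),(T,rt((747,285)),(-.06,-.145,None)),(T,o((184,327),0,0,1.5),(-.06,.145,None)),
 (S,rs((238,488)),(-.06,-.145,None)),(S,rs((360,425)),(.06,-.145,None)),(S,rs((33,308)),(-.06,.145,None))]
qr,e=fit(rack,[.6,.25,0,.01]);print("rack",qr.round(4));print(e.round(1).tolist())
hr=w(qr,[-.025,-.065,.237]);print("hook_right",hr, "hammer")
for n,X in dict(looptop=(-.025,-.065,.242),hooktip=(-.042,-.065,.245),railR=(.02,-.135,.248),gtop=(-.025,-.065,.209),ghook=(-.025,-.065,.066)).items():
    X=w(qr,X);print(n,((proj(S,X)[0]-[169.5,109.5])*5-.5).round(0),((proj(T,X)[0]-[134.5,164.5])*5-.5+[400,0]).round(0))
for a in np.arange(.3,.65,.05):
    X=w(qj,(.09-.19*np.cos(a),-.1,.084+.19*np.sin(a)));print(a.round(2),((proj(S,X)[0]-[259.5,197.5])*7-.5).round(0),((proj(T,X)[0]-[261.5,144.5])*7-.5).round(0))
X=w(qj,(.09,-.1,.084));print('pivot',((proj(S,X)[0]-[259.5,197.5])*7-.5).round(0))
E
python3 fit.py
```

```text
jig [ 0.6371 -0.1899 -0.0363]
[[-0.3, 0.8], [-0.6, 1.1], [-0.9, 1.3], [-0.1, 0.8], [-0.5, 1.0], [-1.1, 0.0], [-0.1, 0.9], [2.0, -5.1], [0.1, -4.5], [4.6, -0.8], [3.4, -2.0]]
rack [ 0.5742  0.3082 -0.063   0.0143]
[[-0.2, 0.5], [0.3, 0.2], [-0.2, -2.0], [0.2, 0.9], [0.6, -1.1], [-2.5, 0.3]]
hook_right [0.54517946 0.24488627 0.237     ] hammer
looptop [185. 176.] [582. 171.]
hooktip [165. 183.] [578. 198.]
railR [297. 187.] [705. 104.]
gtop [189. 214.] [592. 181.]
ghook [206. 367.] [629. 218.]
0.3 [439. 326.] [553. 439.]
0.35 [445. 308.] [558. 429.]
0.4 [452. 290.] [562. 419.]
0.45 [460. 272.] [567. 407.]
0.5 [468. 253.] [572. 394.]
0.55 [477. 234.] [577. 381.]
0.6 [486. 215.] [581. 366.]
pivot [681. 206.]
```

```bash
cat >>fit.py <<'E'
print('----')
plate=jig[:7];rest=jig[7:]+[(T,jt((155,478)),(-.093,.075,.084)),(T,jt((470,487)),(-.093,-.075,.084)),(S,js((118,215)),(-.093,.075,.084)),(S,js((358,387)),(-.093,-.075,.084))]
f=lambda q:np.concatenate([proj(c,w(q,[X[0]+q[3],X[1]+q[4],X[2]]))[0]-p for c,p,X in plate]+[proj(c,w(q,X))[0]-p for c,p,X in rest])
r=least_squares(f,[.63,-.19,0,0,0],loss='soft_l1');qj=r.x
print(qj.round(4),f(qj).reshape(-1,2).round(1).tolist())
print('bar',w(qj,(-.125,0,.074)))
q=lambda c,X,x0,y0:((proj(c,w(qj,X))[0]-[x0-.5,y0-.5])*7-.5).round(0)
for a in np.arange(.3,.65,.05):
    X=(.09-.19*np.cos(a),-.1,.084+.19*np.sin(a));print(a.round(2),q(S,X,260,198),q(T,X,262,145))
print('pivot',q(S,(.09,-.1,.084),260,198),q(T,(.09,-.1,.084),262,145),'peak',q(S,(.08,-.097,.24),260,198))
print('wrist tcp',robot.get_obs()['tool_pos'])
E
python3 fit.py|sed -n '/----/,$p'
```

```text
----
[ 0.6222 -0.185  -0.0305  0.0185 -0.005 ] [[-0.3, 0.0], [-0.6, 0.0], [-0.5, 0.2], [0.3, 0.0], [0.7, 0.4], [-0.2, -0.2], [0.6, 0.2], [0.9, -0.6], [-1.0, -0.3], [0.5, 1.0], [-0.7, -0.1], [0.0, -0.5], [-0.8, 0.1], [0.1, 0.5], [-0.3, 0.9]]
bar [ 0.49723206 -0.18120225  0.074     ]
0.3 [410. 338.] [544. 469.]
0.35 [416. 321.] [549. 460.]
0.4 [423. 303.] [554. 450.]
0.45 [430. 284.] [559. 438.]
0.5 [439. 266.] [563. 426.]
0.55 [448. 247.] [568. 412.]
0.6 [457. 228.] [572. 398.]
pivot [654. 216.] [516. 125.] peak [679. -22.]
wrist tcp [0.20479832 0.51018753 0.20492849]
```

>>> {"api": "move_arm", "payload": {"motion": [0,0,-0.1,0,0,-0.3,1,0,0,-0.1,0,0,-0.3,1,0,0,-0.1,0,0,-0.3,1,0,0,-0.106,0,0,-0.3,1,0,0,0,-0.3,-0.2,0,1,0,0,0,-0.3,-0.2,0,1,0,0,0,-0.3,-0.2,0,1,0,0,0,-0.3,-0.2,0,1,0,0,0,-0.3,-0.2,0,1,0,0,0,-0.3,-0.2,0,1,0,0,0,-0.3,-0.2,0,1,0,0,0,-0.3,-0.2,0,1]}}

```text
time: 1.25
tool_pos: [0.4355, 0.3343, 0.3255]
ee_rot: [3.141, 0.0, 3.079]
wrist_force: [1.1, -0.7, -1.2]
width: 0.0946
finger_force: 0.0
```

>>> {"api": "move_arm", "payload": {"motion": [0,0,0,-0.3,-0.2,0,1,0,0,0,-0.2,-0.2,0,1,0,0,0,-0.1,-0.1,0,1,0,0,0,0,0,0,1,0,0,0,0,0,0,1,0,0,0,0,0,0,1]}}

```text
time: 1.75
tool_pos: [0.4901, 0.2831, 0.3258]
ee_rot: [3.141, -0.0, 3.08]
wrist_force: [-0.0, 1.6, 0.0]
width: 0.0941
finger_force: 0.0
```

```bash
python3 - <<'E'
from h import *
o=robot.get_obs();print(o['time'],o['tool_pos'],o['ee_rot'],o['joint_positions'],o['wrist_force'])
c=robot.get_calibration("wrist");im=robot.snapshot("wrist")[:,:,::-1].copy()
from math import *
q=[.5742,.3082,-.063]
def w(X):
    a=q[2];return np.array([q[0]+cos(a)*X[0]-sin(a)*X[1],q[1]+sin(a)*X[0]+cos(a)*X[1],X[2]])
for X in [(-.025+a*.014,-.065+b*.023,.209) for a in(-1,1) for b in(-1,1)]+[(-.042,-.065,.242),(-.025,-.0795,.242),(-.025,-.0505,.242),(.012,-.14,.248)]:
    p=proj(c,w(X))[0];print(X,p.round(1));cv2.circle(im,tuple(int(v) for v in p.round()),1,(0,0,255),-1)
cv2.imwrite("pics/w1.png",cv2.resize(im,None,fx=1.5,fy=1.5))
E
```

```text
1.75 [0.49011884 0.28310024 0.32580503] [ 3.14062019e+00 -2.59003025e-04  3.08030164e+00] [ 4.23020287e-01  1.32535922e-01  1.08430683e+00  1.04598101e-03
  1.92452616e+00 -1.08612246e+00] [-0.01916687  1.60006072  0.03171599]
(-0.039, -0.088, 0.209) [203.1 231.1]
(-0.039, -0.042, 0.209) [247.2 231.1]
(-0.011000000000000001, -0.088, 0.209) [204.3 255.5]
(-0.011000000000000001, -0.042, 0.209) [247.5 255.4]
(-0.042, -0.065, 0.242) [221.4 242.1]
(-0.025, -0.0795, 0.242) [206.7 258.5]
(-0.025, -0.0505, 0.242) [237.2 258.5]
(0.012, -0.14, 0.248) [144.3 296.4]
```

View pics/w1.png

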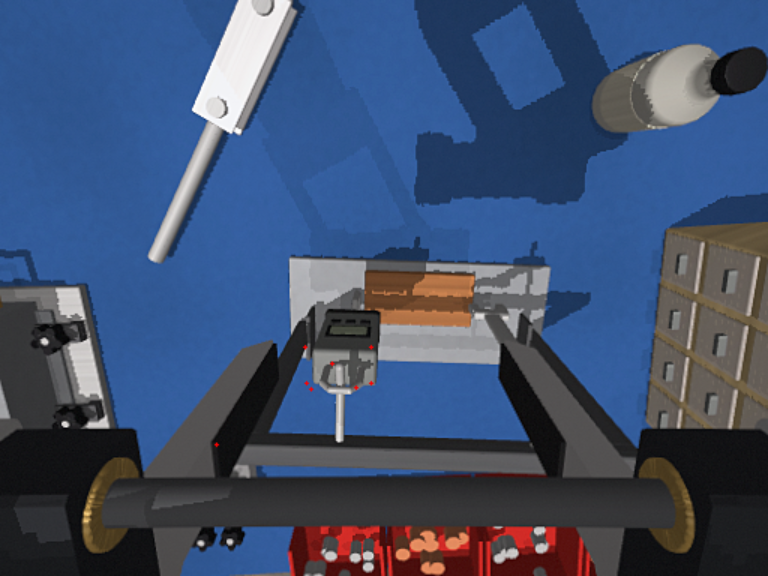

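>>> {"api": "move_arm", "payload": {"motion": [0,0,0,-0.2,-0.1,0,1,0,0,0,-0.2,-0.1,0,1,0,0,0,-0.18,-0.09,0,1,0,0,0,0,0,0.2,1,0,0,0,0,0,0.25,1,0,0,0,0,0,0.25,1,0,0,0,0,0,0.25,1,0,0,0,0,0,0.25,1,0,0,0,0,0,0.16,1,0,0,0,0,0,0.1,1,0,0,0,0,0,0,1,0,0,0,0,0,0,1]}}

```text
time: 2.8
tool_pos: [0.5467, 0.2503, 0.18]
ee_rot: [3.141, 0.0, 3.08]
wrist_force: [0.3, 0.1, -0.8]
width: 0.0943
finger_force: 0.0
```

```bash
python3 - <<'E'
from h import *
o=robot.get_obs();print(o['time'],o['tool_pos'],o['ee_rot'],o['wrist_force'])
s=robot.snapshot("side")[:,:,::-1];a=robot.snapshot("wrist")[:,:,::-1]
cv2.imwrite("pics/g1.png",np.hstack([crop(s,170,90,80,120,4.5),crop(a,150,200,200,180,2.4)[:, :440] if 0 else cv2.resize(a[150:384,120:360],(440,540))]))
E
```

```text
2.8 [0.54672505 0.2503348  0.17997777] [3.14129985e+00 2.56701301e-04 3.08022412e+00] [ 0.27199059  0.05552358 -0.83237683]
```

View pics/g1.png

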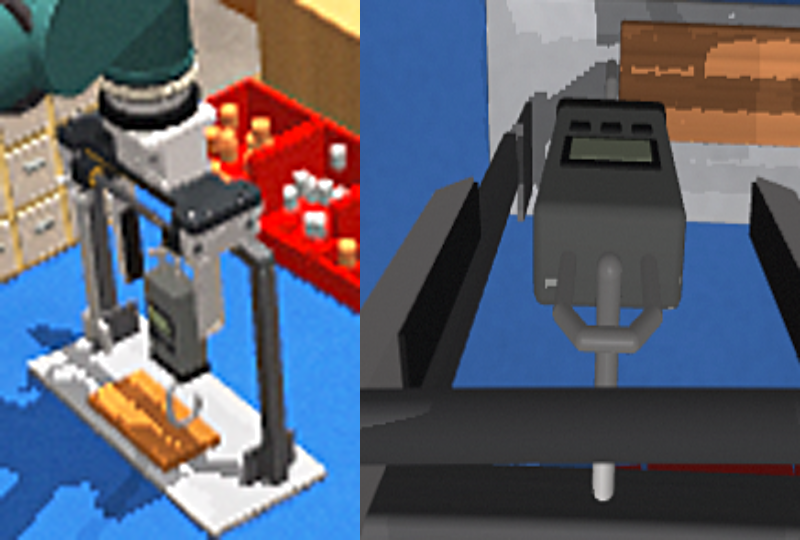

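```bash
python3 - <<'E'
from h import *
c=robot.get_calibration("wrist")
f=lambda u,v:(120+(u-360)*240/440,150+v*234/540)
print(onz(c,f(609,334),.242),onz(c,f(535,302),.209),onz(c,f(683,304),.209))
E
```

```text
[0.54577371 0.24907785] [0.55806194 0.22535225] [0.56148912 0.27051866]
```

>>> {"api": "move_arm", "payload": {"motion": [0,0,0,0,0,0,0,0,0,0,0,0,0,0,0,0,0,0,0,0,0,0,0,0,0,0,0,0,0,0,0,0,0,0,0,0,0,0,0,0,0,0,0,0,0,0,0,0,0]}}

```text
time: 3.48
tool_pos: [0.5472, 0.2493, 0.1794]
ee_rot: [3.142, -0.0, 3.078]
wrist_force: [0.1, 1.6, -0.8]
width: 0.0508
finger_force: 0.0
```

>>> {"api": "move_arm", "payload": {"motion": [0,0,0,0,0,0,0,0,0,0,0,0,0,0,0,0,0,0,0,0,0,0,0,0,0,0,0,0]}}

```text
time: 3.82
tool_pos: [0.5474, 0.2493, 0.1794]
ee_rot: [-3.142, 0.0, 3.079]
wrist_force: [1.6, -0.5, -1.0]
width: 0.046
finger_force: 29.8
```

>>> {"api": "move_arm", "payload": {"motion": [0,0,0,0,0,-0.04,0,0,0,0,0,0,-0.05,0,0,0,0,0,0,-0.04,0,0,0,0,0,0,0,0,0,0,0,0,0,0,0]}}

```text
time: 4.23
tool_pos: [0.5473, 0.2495, 0.1929]
ee_rot: [3.141, 0.001, 3.079]
wrist_force: [-0.1, -0.5, -2.4]
width: 0.0463
finger_force: 29.8
```

```bash
python3 - <<'E'
from h import *
o=robot.get_obs();print(o['time'],o['tool_pos'],o['ee_rot'],o['wrist_force'],o['wrist_torque'])
E
```

```text
4.2333 [0.54730138 0.24949237 0.19294728] [3.14121700e+00 5.96891522e-04 3.07875208e+00] [-0.09497511 -0.45205518 -2.39607285] [-0.00841158  0.02584197 -0.04444877]
```

>>> {"api": "move_arm", "payload": {"motion": [0,0,0,0.08,0,0,0,0,0,0,0.1,0,0,0,0,0,0,0.15,0,0,0,0,0,0,0.2,0,0,0,0,0,0,0.2,0,-0.1,0,0,0,0,0.2,0,-0.2,0,0,0,0,0.2,0,-0.2,0,0,0,0,0,0,-0.1,0,0,0,0,0,0,0,0,0,0,0,0,0,0,0]}}

```text
time: 5.07
tool_pos: [0.4345, 0.2566, 0.2529]
ee_rot: [3.141, 0.002, 3.079]
wrist_force: [0.1, -0.6, -3.1]
width: 0.0463
finger_force: 29.8
```

```bash
python3 - <<'E'
from h import *
o=robot.get_obs();print(o['time'],o['tool_pos'],o['ee_rot'],o['wrist_force'],o['wrist_torque'],o['width'])
s=robot.snapshot("side")[:,:,::-1];a=robot.snapshot("wrist")[:,:,::-1]
cv2.imwrite("pics/g2.png",np.hstack([crop(s,150,90,90,120,4.5),cv2.resize(a[150:384,150:360],(390,540))]))
E
```

```text
5.0667 [0.43446845 0.25656469 0.25289534] [3.14083877e+00 1.81443663e-03 3.07895697e+00] [ 0.08336404 -0.60466305 -3.0793103 ] [ 0.04065508 -0.00996378 -0.03985736] 0.04628511558529279
```

View pics/g2.png

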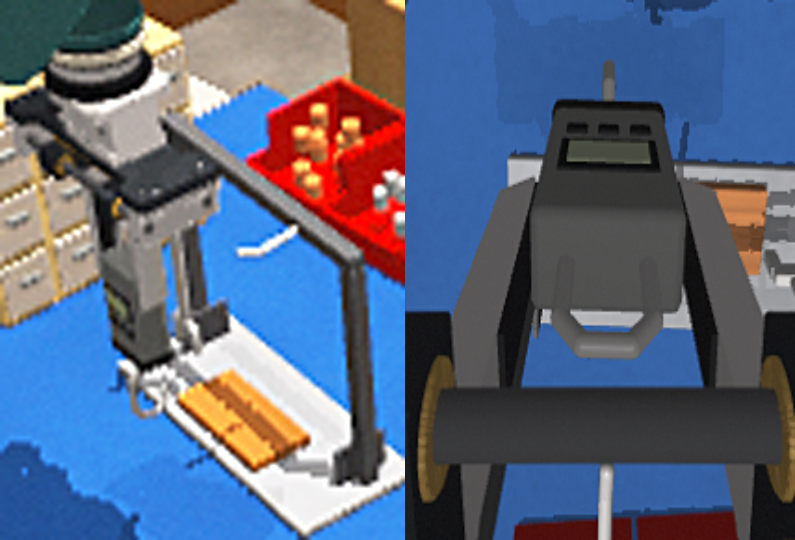

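```bash
python3 - <<'E'
from h import *
W=robot.get_calibration("wrist");S=robot.get_calibration("side");T=robot.get_calibration("top")
p=np.array(robot.get_obs()['tool_pos']);zo=p[2]+.0576
f=lambda u,v:(150+(u-405)*210/390,150+v*234/540)
print('loop',onz(W,f(608,346),zo+.0025),onz(W,f(610,310),zo-.028)-[.014,0],p)
a=3.079-np.pi
d=np.array([np.cos(a),np.sin(a),0])
for n,x,z in(('hookbottom',0,-.181),('tip',.014,-.157),('left',-.014,-.145),('hookin',0,-.171)):
    X=np.array([p[0],p[1],zo])+d*x+[0,0,z];print(n,(proj(S,X)[0]-[149.5,89.5])*4.5)
E
```

```text
loop [0.43553862 0.25650551] [0.4330577  0.25639979] [0.43428085 0.25611242 0.25082113]
hookbottom [153.36643801 420.81175159]
tip [164.39709019 389.8594419 ]
left [132.70303451 393.54823332]
hookin [151.81043877 411.18506921]
```

>>> {"api": "move_arm", "payload": {"motion": [0,0,-0.02,0,-0.08,0,0,0,0,-0.021,0,-0.16,0,0,0,0,0,-0.02,-0.25,0,0,0,0,0,-0.02,-0.3,0,0,0,0,0,-0.02,-0.3,0,0,0,0,0,-0.02,-0.3,0,0,0,0,0,-0.02,-0.3,0,0,0,0,0,-0.02,-0.3,0,0,0,0,0,-0.02,-0.3,0,0,0,0,0,-0.02,-0.3,0,0,0,0,0,-0.02,-0.3,0,0,0,0,0,-0.02,-0.3,0,0]}}

```text
time: 6.17
tool_pos: [0.4436, -0.0648, 0.2505]
ee_rot: [3.141, -0.003, 3.11]
wrist_force: [1.9, -0.1, -2.2]
width: 0.046
finger_force: 29.8
```

>>> {"api": "move_arm", "payload": {"motion": [0,0,0,-0.01,-0.3,0,0,0,0,0,0,-0.25,0,0,0,0,0,0,-0.2,0,0,0,0,0,0,-0.1,0,0,0,0,0,0,0,0,0,0,0,0,0,0,0,0,0,0,0,0,0,0,0]}}

```text
time: 6.75
tool_pos: [0.4425, -0.147, 0.2519]
ee_rot: [3.14, -0.001, 3.112]
wrist_force: [-0.3, 1.0, -1.8]
width: 0.0458
finger_force: 29.8
```

>>> {"api": "move_arm", "payload": {"motion": [0,0,0,0,-0.15,0.05,0,0,0,0,0,-0.18,0.15,0,0,0,0,0,0,0.2,0,0,0,0,0,0,0.2,0,0,0,0,0,0,0.16,0,0,0,0,0,0,0.1,0,0,0,0,0,0,0.03,0,0,0,0,0,0,0,0,0,0,0,0,0,0,0,0,0,0,0,0,0,0]}}

```text
time: 7.58
tool_pos: [0.4423, -0.1811, 0.165]
ee_rot: [-3.14, 0.003, 3.111]
wrist_force: [0.4, 0.0, -2.2]
width: 0.0458
finger_force: 29.8
```

```bash
python3 - <<'E'
from h import *
o=robot.get_obs();print(o['time'],o['tool_pos'],o['ee_rot'],o['wrist_force'])
s=robot.snapshot("side")[:,:,::-1];t=robot.snapshot("top")[:,:,::-1];a=robot.snapshot("wrist")[:,:,::-1]
cv2.imwrite("pics/e1.png",np.hstack([crop(s,240,170,100,130,4.5),cv2.resize(a[100:384,120:370],(350,585))]))
p=np.array(o['tool_pos']);S=robot.get_calibration("side")
for n,x,z in(('hookbottom',0,-.181),('tip',.014,-.157),('left',-.014,-.145),):
    print(n,(proj(S,p+[x,0,z+.0576])[0]-[239.5,169.5])*4.5)
for y in(.045,-.045): print('bar',(proj(S,[.4972+y*.03,-.1812+y,.074])[0]-[239.5,169.5])*4.5)
E
```

```text
7.5833 [ 0.4423157  -0.18105035  0.16501763] [-3.14042164e+00  2.58955500e-03  3.11144593e+00] [ 0.43552652  0.01957991 -2.20119584]
hookbottom [155.7491325  426.77813425]
tip [169.7435174 393.7579876]
left [142.37569442 404.90232768]
bar [164.53275985 320.47169334]
bar [255.64053296 389.41193432]
```

View pics/e1.png

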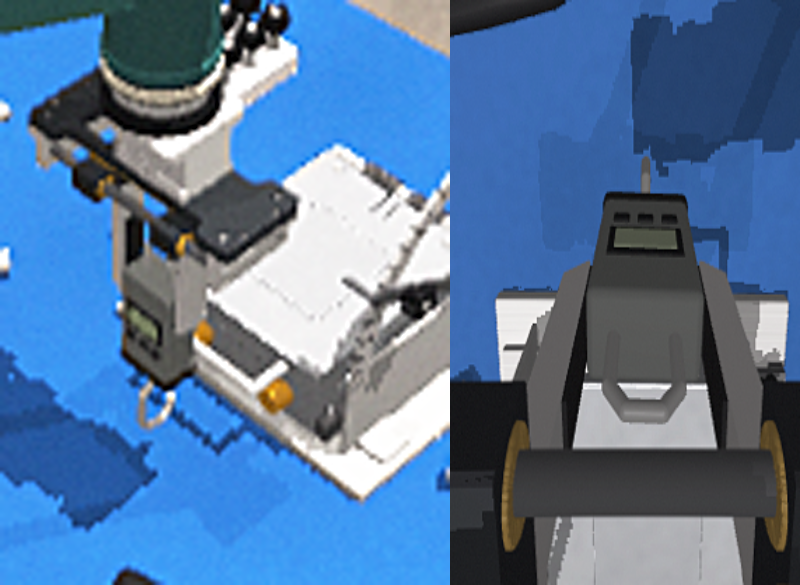

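>>> {"api": "move_arm", "payload": {"motion": [0,0,0,0,0,0.02,0,0,0,0,-0.08,0,0,0,0,0,0,-0.08,0,0,0,0,0,0,-0.08,0,0,0,0,0,0,-0.08,0,0,0,0,0,0,-0.08,0,0,0,0,0,0,-0.08,0,0,0,0,0,0,-0.07,0,0,0,0,0,0,0,0,0,0,0,0,0,0,0,0,0,0,0,0,0,0,0,0]}}

```text
time: 8.65
tool_pos: [0.4963, -0.1825, 0.1613]
ee_rot: [3.141, -0.001, 3.111]
wrist_force: [-0.4, 0.5, -3.0]
width: 0.0459
finger_force: 29.8
```

>>> {"api": "move_arm", "payload": {"motion": [0,0,0,0,0,-0.06,0,0,0,0,0,0,-0.06,0,0,0,0,0,0,-0.06,0,0,0,0,0,0,-0.06,0,0,0,0,0,0,-0.04,0,0,0,0,0,0,-0.04,0,0,0,0,0,0,-0.04,0,0,0,0,0,0,0,0,0,0,0,0,0,0,0,0,0,0,0,0,0,0]}}

```text
time: 9.48
tool_pos: [0.4963, -0.1827, 0.1969]
ee_rot: [3.142, -0.001, 3.111]
wrist_force: [0.1, -1.5, -6.2]
width: 0.0459
finger_force: 29.8
```

>>> {"api": "move_arm", "payload": {"motion": [0,0,0,0,0,-0.06,0,0,0,0,0,0,-0.1,0,0,0,0,-0.01,0,-0.1,0,0,0,0,-0.015,0,-0.1,0,0,0,0,-0.02,0,-0.1,0,0,0,0,-0.025,0,-0.1,0,0,0,0,-0.03,0,-0.1,0,0,0,0,-0.03,0,-0.08,0,0,0,0,-0.01,0,-0.05,0,0,0,0,0,0,0,0,0,0,0,0,0,0,0,0,0,0,0,0,0,0]}}

```text
time: 10.48
tool_pos: [0.5104, -0.1831, 0.2758]
ee_rot: [3.141, -0.001, 3.111]
wrist_force: [-1.5, 0.4, -9.0]
width: 0.0457
finger_force: 29.8
```

```bash
python3 - <<'E'
from h import *
o=robot.get_obs();print(o['time'],o['tool_pos'],o['ee_rot'],o['wrist_force'])
s=robot.snapshot("side")[:,:,::-1]
cv2.imwrite("pics/c1.png",crop(s,250,170,115,85,7))
t=robot.snapshot("top")[:,:,::-1];cv2.imwrite("pics/c1t.png",crop(t,262,145,95,85,7))
E
```

```text
10.4833 [ 0.51039477 -0.1831103   0.27583004] [ 3.14139828e+00 -5.78985081e-04  3.11084965e+00] [-1.52107055  0.4266288  -8.96308759]
```

View pics/c1.png

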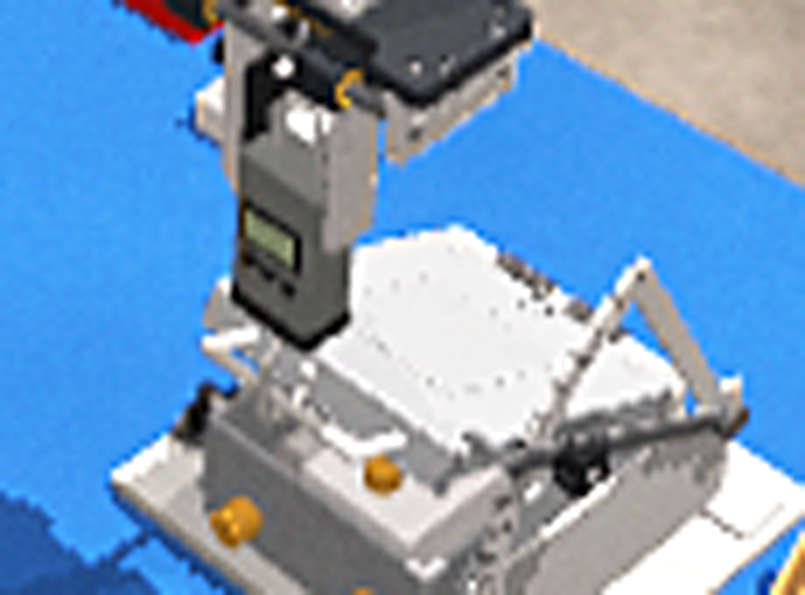

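```bash
python3 - <<'E'
from h import *
S=robot.get_calibration("side");T=robot.get_calibration("top")
q=[.6222,-.185,-.0305]
def w(X):
    a=q[2];X=np.atleast_2d(X);return np.c_[q[0]+np.cos(a)*X[:,0]-np.sin(a)*X[:,1],q[1]+np.sin(a)*X[:,0]+np.cos(a)*X[:,1],X[:,2]]
s=robot.snapshot("side");g=cv2.cvtColor(s,cv2.COLOR_RGB2GRAY).astype(np.float32)
cr=lambda p:((p-[249.5,169.5])*7-.5).round(0).tolist()
r=np.linspace(.02,.18,60)
for a in np.arange(.34,.62,.02):
    p=proj(S,w(np.c_[.09-r*np.cos(a),-.102+0*r,.084+r*np.sin(a)])).astype(np.float32)
    print(a.round(2),cv2.remap(g,p[:,:1],p[:,1:],cv2.INTER_LINEAR).reshape(4,15).mean(1).round(0))
def cov(a,x,y,z): return w([.09+x*np.cos(a)+z*np.sin(a),y,.084-x*np.sin(a)+z*np.cos(a)])
for a in np.arange(.36,.56,.02):
    P=[(-.215,.045,-.01),(-.215,-.045,-.01),(-.183,-.075,.002),(-.183,.075,.002)]
    print(a.round(2),[cr(proj(S,cov(a,*X))[0]) for X in P], 'axis pos',cov(a,-.215,0,-.01).round(4))
E
```

```text
0.34 [ 87. 143.  71. 147.]
0.36 [ 80. 136.  63. 155.]
0.38 [ 74. 125.  48. 156.]
0.4 [ 69. 108.  37. 143.]
0.42 [ 67.  90.  35. 124.]
0.44 [ 69.  75.  39. 107.]
0.46 [73. 68. 44. 74.]
0.48 [80. 73. 47. 53.]
0.5 [89. 85. 66. 65.]
0.52 [99. 98. 94. 93.]
0.54 [111. 113. 125. 131.]
0.56 [124. 128. 137. 133.]
0.58 [138. 138. 119. 119.]
0.6 [152. 133. 109. 121.]
0.36 [[204.0, 372.0], [351.0, 478.0], [455.0, 474.0], [210.0, 302.0]] axis pos [[ 0.5075 -0.1815  0.1504]]
0.38 [[206.0, 364.0], [353.0, 470.0], [457.0, 468.0], [212.0, 295.0]] axis pos [[ 0.5089 -0.1815  0.1545]]
0.4 [[208.0, 356.0], [356.0, 462.0], [460.0, 461.0], [214.0, 288.0]] axis pos [[ 0.5103 -0.1816  0.1585]]
0.42 [[211.0, 348.0], [359.0, 454.0], [463.0, 454.0], [217.0, 281.0]] axis pos [[ 0.5119 -0.1816  0.1625]]
0.44 [[214.0, 340.0], [362.0, 446.0], [466.0, 447.0], [219.0, 275.0]] axis pos [[ 0.5135 -0.1817  0.1665]]
0.46 [[217.0, 332.0], [365.0, 438.0], [469.0, 439.0], [222.0, 268.0]] axis pos [[ 0.5152 -0.1817  0.1705]]
0.48 [[219.0, 324.0], [368.0, 429.0], [472.0, 432.0], [224.0, 261.0]] axis pos [[ 0.5169 -0.1818  0.1744]]
0.5 [[223.0, 316.0], [371.0, 421.0], [475.0, 425.0], [227.0, 254.0]] axis pos [[ 0.5188 -0.1818  0.1783]]
0.52 [[226.0, 307.0], [375.0, 412.0], [478.0, 418.0], [230.0, 247.0]] axis pos [[ 0.5207 -0.1819  0.1822]]
0.54 [[229.0, 299.0], [379.0, 404.0], [482.0, 411.0], [233.0, 240.0]] axis pos [[ 0.5227 -0.182   0.186 ]]
0.56 [[233.0, 291.0], [382.0, 395.0], [485.0, 403.0], [236.0, 233.0]] axis pos [[ 0.5248 -0.182   0.1897]]
```

View pics/c1t.png

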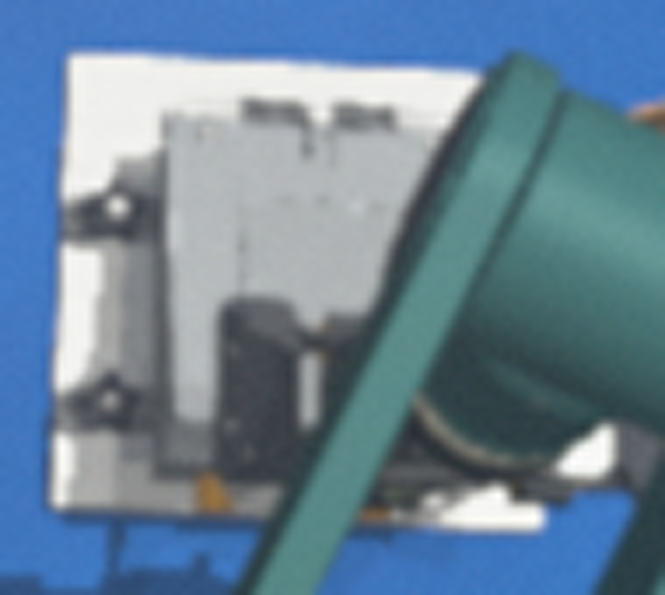

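>>> {"api": "move_arm", "payload": {"motion": [0,0,0,-0.02,0,-0.04,0,0,0,0,-0.02,0,-0.04,0,0,0,0,-0.02,0,-0.04,0,0,0,0,-0.01,0,0,0,0,0,0,0,0,0,0,0,0,0,0,0,0,0,0,0,0,0,0,0,0]}}

```text
time: 11.22
tool_pos: [0.517, -0.1832, 0.2882]
ee_rot: [3.141, -0.001, 3.111]
wrist_force: [-3.5, 0.1, -7.3]
width: 0.0461
finger_force: 29.8
```

```bash
python3 - <<'E'
from h import *
S=robot.get_calibration("side")
o=robot.get_obs();print(o['time'],o['tool_pos'],o['wrist_force'],'theta kin',[round(float(a),3) for a in np.arange(.4,.6,.005) if abs(.084+.215*np.sin(a)-.01*np.cos(a)-(o['tool_pos'][2]+.0576-.171))<.0006])
s=np.mean([robot.snapshot("side").astype(np.float32) for _ in range(6)],0).astype(np.uint8)[:,:,::-1]
cv2.imwrite("side_avg.png",s)
cv2.imwrite("pics/c2.png",crop(s,275,190,85,60,9))
E
```

```text
11.2167 [ 0.51697044 -0.18320239  0.28821848] [-3.46704117  0.12228992 -7.31144798] theta kin [0.48, 0.485]
```

View pics/c2.png

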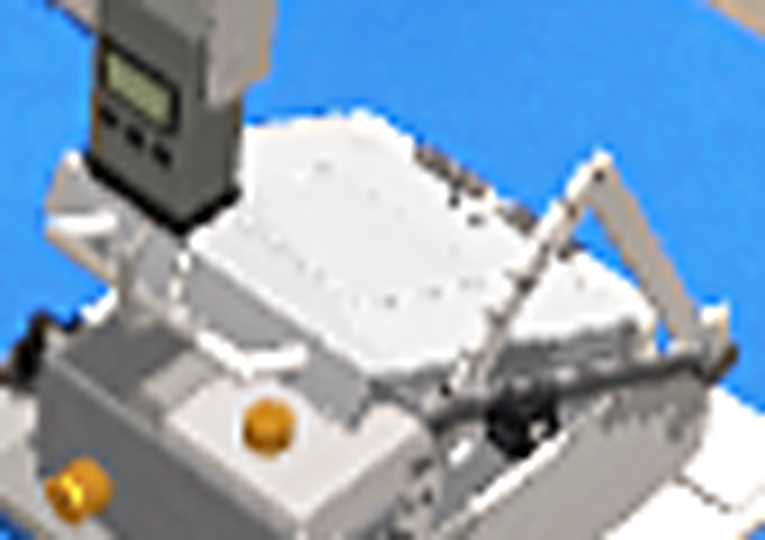

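```bash
python3 - <<'E'
from h import *
S=robot.get_calibration("side")
q=[.6222,-.185,-.0305]
def w(X):
    a=q[2];X=np.array(X);return [q[0]+np.cos(a)*X[0]-np.sin(a)*X[1],q[1]+np.sin(a)*X[0]+np.cos(a)*X[1],X[2]]
cr=lambda X:(proj(S,w(X))[0]-[274.5,189.5])*9
def cov(a,x,y,z): return cr([.09+x*np.cos(a)+z*np.sin(a),y,.084-x*np.sin(a)+z*np.cos(a)])
sl=lambda A,B:round((B[1]-A[1])/(B[0]-A[0]),3)
for a in np.arange(.42,.58,.02):
    print(a.round(2),'cov',sl(cov(a,-.183,-.075,.002),cov(a,-.005,-.075,.002)),'idx',sl(cov(a,-.185,-.102,0),cov(a,-.01,-.102,0)),cov(a,-.183,-.075,.002).round(),cov(a,-.215,-.045,-.01).round(),'idxtip',cov(a,-.19,-.1,0).round())
# measured strip centreline: darkest row per column
g=cv2.cvtColor(cv2.imread("side_avg.png"),cv2.COLOR_BGR2GRAY).astype(float)
for u in list(range(326,330))+list(range(338,352)):
    y0=190+(412-(u-275)*9*.197+440*.197)/9; v=np.arange(int(y0)-4,int(y0)+6); wt=np.clip(130-g[v,u],0,None); print(u,round((wt*v).sum()/max(wt.sum(),1),2),end='; ')
E
```

```text
0.42 cov -0.328 idx -0.349 [371. 404.] [237. 404.] idxtip [413. 452.]
0.44 cov -0.3 idx -0.321 [374. 395.] [241. 394.] idxtip [417. 443.]
0.46 cov -0.271 idx -0.292 [378. 386.] [245. 383.] idxtip [421. 433.]
0.48 cov -0.242 idx -0.263 [382. 376.] [249. 372.] idxtip [425. 424.]
0.5 cov -0.211 idx -0.232 [386. 367.] [253. 362.] idxtip [430. 414.]
0.52 cov -0.179 idx -0.2 [391. 358.] [258. 351.] idxtip [434. 404.]
0.54 cov -0.147 idx -0.167 [395. 349.] [262. 340.] idxtip [439. 395.]
0.56 cov -0.113 idx -0.133 [400. 339.] [267. 329.] idxtip [443. 385.]
326 235.32; 327 235.07; 328 235.32; 329 235.98; 338 232.93; 339 232.4; 340 232.11; 341 231.82; 342 232.35; 343 232.34; 344 230.32; 345 231.25; 346 231.66; 347 231.37; 348 230.74; 349 230.55; 350 230.53; 351 230.52;
```

>>> {"api": "move_arm", "payload": {"motion": [0,0,0,-0.005,0,-0.01,0,0,0,0,-0.005,0,-0.01,0,0,0,0,0,0,0,0,0,0,0,0,0,0,0,0,0,0,0,0,0,0,0,0,0,0,0,0,0,0,0,0,0,0,0,0,0,0,0,0,0,0,0]}}

```text
time: 12.18
tool_pos: [0.5184, -0.1833, 0.2904]
ee_rot: [3.141, 0.0, 3.111]
wrist_force: [-2.4, 0.7, -7.6]
width: 0.046
finger_force: 29.9
```

```bash
python3 - <<'E'
from h import *
o=robot.get_obs();print(o['time'],o['tool_pos'],o['ee_rot'],o['wrist_force'],o['finger_force'],abs(o['qvel']).max())
print(robot.close_job())
E
```

```text
12.1833 [ 0.51844426 -0.18326759  0.29043273] [3.14143749e+00 4.74495356e-05 3.11090706e+00] [-2.40098452  0.70200806 -7.57983329] 29.88655596971512 0.0019441845709567405
the job is handed in; nothing more can be done
None
```

I handed the job in with the gauge upright and its hook holding the cover steady at about 0.49 rad; I measured the index arm at about 0.50 rad, inside the 0.055 rad tolerance, but the hand-in gave no verdict back.

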